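# Charge a grinding jar from the ball dispenser

## Task

Charge the steel grinding jar with four balls by pushing and pressing alone: nothing is picked up, and the fingers keep off the balls. Push the jar along the counter until it is fully home in the cradle under the dispenser's outlet, then press the lever's thumb plate all the way down and keep it down until the two balls that the gate lets out lie in the jar. Let the lever come right back up so that the next two balls roll down to the gate, press it once more in the same way, and let it come back up; the last two balls stay in the dispenser and the things standing around stay where they are.

Things in the scene. Friction and masses are not known exactly. Their poses are not given: they have to be found in the camera images.
- dispenser: ball dispenser fixed to the counter: grey foot 76 mm wide, 12 mm high, sloping ball track 28 mm wide with clear cheeks on two posts. Origin on the counter below the gate; +x level, pointing up the track away from the outlet; +y the thumb plate's side; z up. Track floor rises 12 degrees, from 63 mm above the counter at the lip (x = -14 mm) to 95 mm at the rear (x = 130 mm); rear cap 117 mm high
- seat (a point): point on the counter 36 mm in front (-x) of the dispenser's origin, axes as the dispenser's: the jar's axis stands here when the jar is home, against the cradle's back stop (26 mm high, 33 mm behind this point)
- cradle_mouth (a point): point on the counter in the middle of the open mouth of the cradle, 32 mm in front (-x) of the seat, axes as the dispenser's. The cradle is two fences 14 mm high, 72 mm apart inside from the back stop to 9 mm in front of the seat, then flaring to about 100 mm apart at this mouth; the jar enters along +x
- jar: open steel grinding jar, round, 66 mm across, 48 mm high, wall 5 mm, floor 6 mm, 0.3 to 0.5 kg. Origin at the centre of its underside, z up. It starts on the counter 66 to 94 mm in front of the seat and up to 16 mm to either side; sliding it takes 1.5 to 4 N
- lever (a joint): rocking lever, rad: 0 = at rest, gate down, thumb plate up (a spring brings it back here when let go); 0.54 = thumb plate down on its stop, gate up. The gate lets balls pass above about 0.4. While the plate is down a pin holds back the third ball of the row, so a full stroke lets out two balls, in a second or so; when it returns, the rest roll down to the gate
- thumb_plate (a point): centre of the upper face of the lever's black ribbed thumb plate, 30 mm along the track by 40 mm across, 40 mm to the +y side of the track's middle; z normal to the plate, x along the track away from the outlet, tilted up 12 degrees at rest. 112 mm above the counter at rest; swings 30 mm down and 8 mm on toward the rear to the stop. It needs about 1 N at first and 3 N at the bottom
- gate_edge (a point): middle of the lower edge of the steel gate blade, 18 mm wide, at the lever's other end; at rest 11 mm above the track floor, in front of the first ball
- ball_1: polished steel ball, 20 mm across, number 1 of 6 in the row on the track, counted from the gate; origin at its centre (78 mm above the counter when waiting at the gate, 16 mm on the jar floor)
- ball_2: polished steel ball, 20 mm across, number 2 of 6 in the row on the track, counted from the gate; origin at its centre (78 mm above the counter when waiting at the gate, 16 mm on the jar floor)
- ball_3: polished steel ball, 20 mm across, number 3 of 6 in the row on the track, counted from the gate; origin at its centre (78 mm above the counter when waiting at the gate, 16 mm on the jar floor)
- ball_4: polished steel ball, 20 mm across, number 4 of 6 in the row on the track, counted from the gate; origin at its centre (78 mm above the counter when waiting at the gate, 16 mm on the jar floor)
- ball_5: polished steel ball, 20 mm across, number 5 of 6 in the row on the track, counted from the gate; origin at its centre (78 mm above the counter when waiting at the gate, 16 mm on the jar floor)
- ball_6: polished steel ball, 20 mm across, number 6 of 6 in the row on the track, counted from the gate; origin at its centre (78 mm above the counter when waiting at the gate, 16 mm on the jar floor)
- jar_lid: the jar's round steel lid, lying on the counter, 68 mm across, 22 mm high with its knob, 0.2 kg; origin at the centre of its underside; leave it where it is
- mortar: white porcelain mortar, 83 mm across, 50 mm high; origin at the centre of its underside; leave it where it is
- sample_bottle: white plastic bottle with black cap, 56 mm square, 123 mm high; origin at the centre of its underside; leave it where it is
- dark_bottle: dark brown bottle with black cap, 50 mm across, 92 mm high; origin at the centre of its underside; leave it where it is
- spatula: slim steel spatula with black grip, 173 mm long, 9 mm high, lying along its own y axis; origin at the middle of its underside; leave it where it is
Not all that is in view belongs to the job. Leave any orange look-alike of the jar alone.

How it is judged:
By the outcome, as a careful person would: the job done as asked, in the order asked, and still so for the second after the job is handed in, with the robot touching nothing.
It also fails if it takes over 51 s, if anything falls off the work surface, if the arm or the gripper's body presses on something with over 40 N, if the wrist force passes 120 N, or if a joint passes its speed limit or range.

## Robot

A 6-joint arm with a two-finger parallel gripper is mounted at the origin on a cart in front of the work surface, level with it; the furniture and walls round the work are solid. World frame = base frame: x ahead of the robot, y to its left, z up, the work surface at z = 0. Lengths are in m, angles in degrees, forces in N, time in s.
With the tool pointing down it reaches from about 0.4 to 0.825 m from the base axis. Payload 7 kg.
Tool frame: the origin (TCP) lies at the very end of the fingers, on their centre line; the grasp point (between the pads) lies behind it (r.grasp_offset is the z of the grasp point in the tool frame, in m); z points along the fingers, y is the direction in which the jaws open and shut (so a half turn about z gives the same grasp; the last joint's range is limited). The gripper opens to 88 mm and grips with 3 to 60 N. Pads are 19 mm wide; open, the fingers measure 130 mm over their backs; the gripper's body (78 mm by 193 mm) begins 47 mm behind the grasp point.
Start: joints at [88.871, 20.546, 0.682, 0, -70.136, -16.507], TCP at [0.205, 0.643, 0.202] pointing down, gripper open.
Joint ranges: [-176.03, 176.03], [-82.01, 121.73], [-58.28, 71.71], [-173.87, 95.51], [-174.79, -0.11], [-173.66, 173.66]. Speed limits (degrees/s): [136.94, 136.94, 172.46, 180, 180, 180].

## Interface

Orientations are given as [roll, pitch, yaw] about the fixed x, y, z axes, in that order (R = Rz(yaw) Ry(pitch) Rx(roll)).
In Python, from plant import r gives the robot as it stands. The module is installed in compiled form; this text tells all that it offers.
- The arm moves only by the tool servo_tool, never from a script. Its argument "targets" is a list of rows, each an object of numbers: "dx", "dy", "dz": the shift along the world's x, y, z in cm; "spin": the turn about the world's z in rad; "grip": the opening in per cent of the stroke, from 0 (shut) to 100 (fully open). A call has exactly 10 rows; each row is the pose to reach, as a shift and turn from the pose commanded when the call began; what a row does not reach only later rows make up. A row lasts 1/12 s, in which the tool goes at most 41.7 mm and 7.16 degrees, less where a joint would pass 70% of its speed; a pose out of reach is approached as far as the arm can. A call with a gripper value outside its range is refused whole. The fingers move at their own pace and stop on an object; "squeeze" is the grip in N (left out, the last holds). Time passes only in rows, so rows that repeat a pose let the fingers close, or fill a call up. It gives the time, the measured TCP pose, the force and the opening at its end, in the units of the state.
- r.get_state(): the state, without advancing time (a new reading comes with each control period).
- r.capture(name): name is "scene" or "top" or "wrist"; returns the picture (384x512x3 uint8, blue, green, red); there is no depth.
- r.get_calibration(name): a dict with "K" (3x3 intrinsics, pixels), "extrinsics" (4x4, takes a point from camera to world coordinates). Camera axes: x right, y down, z forward; pixel columns grow to the right and rows downward; lengths in m; the calibration is good to about 2 mm. A picture is of the moment at which its call begins: read the wrist's pose just before it. get_calibration takes no time and is no camera call; for the wrist camera it gives the pose at the moment of the call.
- r.close_job(): hands the job in, once; it reports no verdict.
Trained networks look in the newest picture that a camera, given by its name, has taken for a name from the list of things; names that differ only in an ending like _2 or _b are one class to them, and where a whole thing is asked for, a point or a joint stands for the part that bears it (a point fixed in the world has none). Each returns a list of dicts, best first, with "p" (0 to 1); they miss things now and then, are a little off and sometimes report something else, mostly with a low value. They report only what shows in the picture. A call takes as long as a camera call. They do not tell look-alikes from the thing itself.
- r.cut_out(name, camera): "mask" (384x512 bool, what is visible of it) and "extent" ([left, top, right, bottom] in pixels, round what is visible of it).
The state is a dict: "time_s": time; "joints": joint angles; "qd": joint speeds; "joint_torque": joint torques, N m; "tcp_pos": TCP position; "eef_rot": TCP orientation; "contact_force": force on the tool from outside, world axes, zero at the start; "moment": the same for the moment, N m; "gripper_width": finger opening in m.
Only numpy, scipy, OpenCV 4.12 (cv2) and the standard library are available. Lean on these libraries where they do the work, as an engineer would, in place of code of your own. Each camera call takes 0.05 s, during which the arm holds its last target. There are 200 camera calls.

## Working session

There is one attempt and no reset: what is moved stays moved. The work goes in short steps, Python scripts to look and compute and a tool call to move; the robot and the scene stay as the last step left them, time stands still between calls to the robot, and variables do not carry over. Pictures are saved under pics/ and viewed, about 8 in all and at most 12, crops included, and the job is handed in when it is done.

Besides the shell and the picture viewer there is one more tool, called after "Emit:" as a command line: name --argument value ..., lists and objects as JSON in quotes. servo_tool: Moves the arm, as the interface text tells. Its arguments: {"type":"object","properties":{"targets":{"type":"array"},"squeeze":{"type":"number"}},"required":["targets"]}

```bash
mkdir -p pics
python3 - <<'E'
from plant import r
import cv2,numpy as np
for n in("scene","top"):
    im=r.capture(n); cv2.imwrite(f"pics/{n}0.png",im)
    c=r.get_calibration(n);print(n,c["K"].round(1).tolist(),c["extrinsics"].round(3).tolist())
    for k in("jar","dispenser","thumb_plate","jar_lid","lever"):
        for d in r.cut_out(k,n)[:3]:print(k,round(d["p"],2),[int(v) for v in d["extent"]])
s=r.get_state();print(s)
a=cv2.imread("pics/scene0.png");b=cv2.imread("pics/top0.png")
E
```

```text
scene [[445.3, 0.0, 252.0], [0.0, 445.3, 192.2], [0.0, 0.0, 1.0]] [[-0.9, -0.342, 0.27, 0.178], [-0.435, 0.689, -0.58, 0.788], [0.013, -0.639, -0.769, 1.077], [0.0, 0.0, 0.0, 1.0]]
jar 0.92 [294, 161, 316, 186]
jar 0.71 [259, 160, 280, 186]
jar 0.67 [257, 192, 280, 215]
dispenser 0.6 [190, 199, 268, 253]
thumb_plate 0.55 [213, 197, 245, 229]
jar_lid 0.85 [232, 251, 261, 273]
lever 0.82 [217, 198, 238, 226]
top [[357.1, 0.0, 259.3], [0.0, 357.1, 192.3], [0.0, 0.0, 1.0]] [[0.012, -0.988, 0.154, 0.367], [-1.0, -0.01, 0.014, 0.047], [-0.012, -0.154, -0.988, 1.157], [0.0, 0.0, 0.0, 1.0]]
jar 0.78 [303, 185, 323, 207]
jar 0.64 [266, 204, 288, 222]
jar 0.6 [315, 214, 341, 238]
dispenser 0.97 [207, 161, 271, 203]
jar_lid 0.91 [209, 203, 222, 227]
{'time_s': 0.6, 'joints': array([ 8.88742285e+01,  2.05468530e+01,  6.81457704e-01, -8.82795759e-04,
       -7.01367408e+01, -1.65075091e+01]), 'qd': array([-0.05868892, -0.00461167, -0.09713466, -0.03275199, -0.04316903,
       -0.07312089]), 'joint_torque': array([ 7.21374799e-04, -5.81992006e+01,  2.93182844e+01,  6.99988961e+00,
        1.23864177e-02, -1.16351234e-05]), 'tcp_pos': array([0.20447165, 0.64324915, 0.20204908]), 'eef_rot': array([ 1.79997716e+02,  1.89090958e-04, -1.76335806e+01]), 'contact_force': array([ 0.95346918, -0.02507409, -0.37430025]), 'moment': array([-0.00568059, -0.01203853, -0.02063244]), 'gripper_width': 0.08739462258348496}
```

View pics/scene0.png

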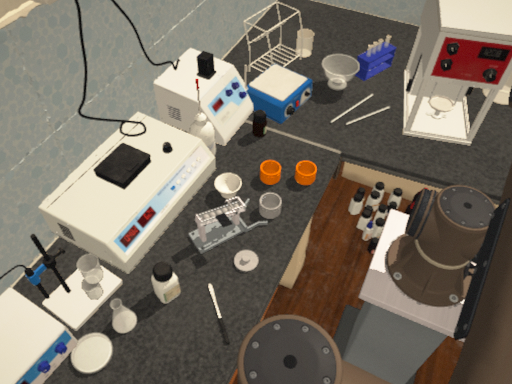

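View pics/top0.png

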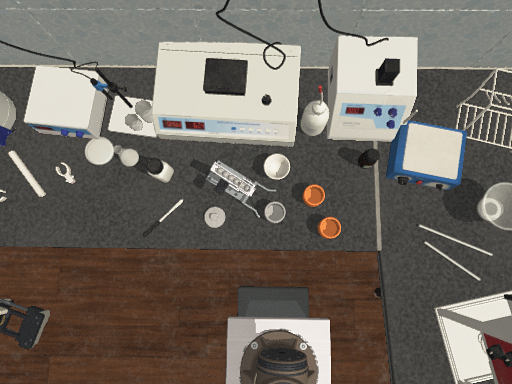

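The grey steel jar is at top (275,212) and scene (269,205). It could be confused with the orange jars at top (314,195) and (330,228), the mortar at (277,166) or the lid at (214,217). The dispenser is around top (233,182). I'll check this in a close crop and measure.

```bash
cat > h.py <<'E'
import numpy as np,cv2
def proj(c,P):
    E=np.linalg.inv(c["extrinsics"]);p=np.atleast_2d(P)@E[:3,:3].T+E[:3,3];u=p@c["K"].T;return u[:,:2]/u[:,2:]
def back(c,uv,z):
    d=c["extrinsics"][:3,:3]@np.linalg.inv(c["K"])@[uv[0],uv[1],1];o=c["extrinsics"][:3,3];return o+d*(z-o[2])/d[2]
E
python3 - <<'E'
from plant import r
from h import *
ims=[]
for n,(x0,y0,x1,y1) in(("top",(195,145,295,235)),("scene",(180,180,280,270))):
    im=cv2.imread(f"pics/{n}0.png")[y0:y1,x0:x1];ims.append(cv2.resize(im,None,fx=4,fy=4*600/360/1.0 if 0 else 4,interpolation=cv2.INTER_CUBIC))
cv2.imwrite("pics/crop0.png",np.hstack(ims))
c=r.get_calibration("top")
for uv in((275,212),(314,195),(330,228),(277,166)):print(uv,back(c,uv,.048).round(3))
for k in("jar",):
  for n in("top","scene"):
    r.capture(n)
    for d in r.cut_out(k,n):
        e=d["extent"];print(n,d["p"],e,back(r.get_calibration(n),((e[0]+e[2])/2,(e[1]+e[3])/2),.03).round(3))
E
```

```text
(275, 212) [0.478 0.013 0.048]
(314, 195) [ 0.533 -0.109  0.048]
(330, 228) [ 0.43  -0.157  0.048]
(277, 166) [0.625 0.007 0.048]
top 0.72 [307.2, 186.9, 323.6, 205.0] [ 0.533 -0.116  0.03 ]
top 0.69 [266.1, 200.1, 287.2, 223.9] [0.48  0.007 0.03 ]
top 0.59 [318.0, 215.9, 342.0, 240.3] [ 0.431 -0.161  0.03 ]
scene 0.76 [256.1, 192.2, 277.8, 218.8] [0.483 0.024 0.03 ]
scene 0.68 [261.8, 162.2, 282.4, 183.6] [ 0.523 -0.103  0.03 ]
scene 0.59 [291.7, 161.1, 319.9, 187.7] [ 0.424 -0.144  0.03 ]
```

View pics/crop0.png

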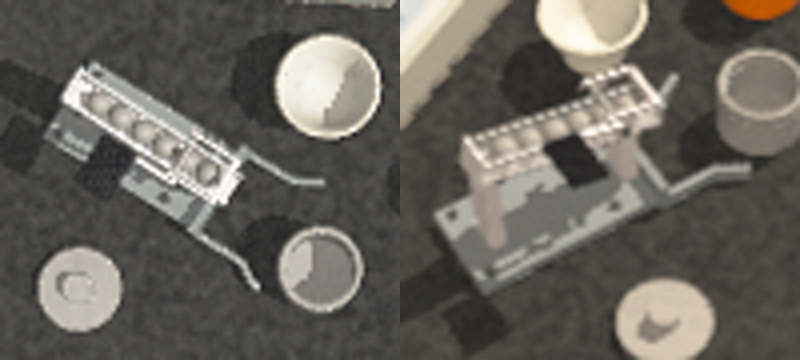

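Run:
```python
from plant import r
from h import *
from scipy.optimize import least_squares
t,s=r.get_calibration("top"),r.get_calibration("scene")
T=lambda u,v:(195+u/4,145+v/4); S=lambda u,v:(180+(u-400)/4,180+v/4)
O=[(t,(-68,-50,14),T(322,182)),(t,(-45,-36,14),T(297,182)),(t,(-68,50,14),T(256,288)),(t,(-45,36,14),T(236,258)),
(s,(-68,50,14),S(750,168)),(s,(-45,36,14),S(716,168)),(s,(-68,-50,14),S(678,78))]
def W(p,P):
    a=p[2];R=np.array([[np.cos(a),-np.sin(a),0],[np.sin(a),np.cos(a),0],[0,0,1]]);return R@np.array(P)/1000+[p[0],p[1],0]
f=lambda p:np.concatenate([proj(c,W(p,P))[0]-uv for c,P,uv in O])
q=least_squares(f,[.53,.09,1.0]);p=q.x;print(p,np.degrees(p[2]),q.fun.round(1))
print("seat",W(p,(-36,0,0)))
j=np.array([.478,.013,0]);a=p[2]
d=j-W(p,(-36,0,0));print("jar rel seat",d@[np.cos(a),np.sin(a),0],d@[-np.sin(a),np.cos(a),0])
print("rear cap top px",[proj(c,W(p,(130,0,117)))[0].round(1) for c in(t,s)])
```

```text
[0.54214307 0.09486278 0.99808955] 57.18631874495733 [-0.1  1.2 -2.1  0.9 -0.6  0.5  0.8  0.4 -0.5 -1.1 -1.1 -1.2 -0.  -1.3]
seat [0.52263435 0.06460704 0.        ]
jar rel seat -0.06756022625461827 0.009546054957908064
rear cap top px [array([211.9, 164.1]), array([196.3, 215.9])]
```

Emit:
servo_tool --targets '[{"dx": 1.2,"dy": -3.4,"dz": 0.8,"spin": -0.09,"grip": 34},{"dx": 2.4,"dy": -6.8,"dz": 1.6,"spin": -0.18,"grip": 34},{"dx": 3.6,"dy": -10.2,"dz": 2.4,"spin": -0.27,"grip": 34},{"dx": 4.8,"dy": -13.6,"dz": 3.2,"spin": -0.36,"grip": 34},{"dx": 6,"dy": -17,"dz": 4,"spin": -0.45,"grip": 34},{"dx": 7.2,"dy": -20.4,"dz": 4.8,"spin": -0.54,"grip": 34},{"dx": 8.4,"dy": -23.8,"dz": 5.6,"spin": -0.63,"grip": 34},{"dx": 9.6,"dy": -27.2,"dz": 6.4,"spin": -0.72,"grip": 34},{"dx": 10.8,"dy": -30.6,"dz": 7.2,"spin": -0.81,"grip": 34},{"dx": 12,"dy": -34,"dz": 8,"spin": -0.92,"grip": 34}]'

```text
time_s: 1.63
tcp_pos: [0.3247, 0.3015, 0.2827]
eef_rot: [-180.0, 0.0, -70.6]
contact_force: [0.1, 0.9, 0.9]
gripper_width: 0.0314
```

Emit:
servo_tool --targets '[{"dx": 1.1,"dy": -3.4,"spin": -0.09},{"dx": 2.2,"dy": -6.8,"spin": -0.18},{"dx": 3.3,"dy": -10.2,"spin": -0.27},{"dx": 4.4,"dy": -13.6,"spin": -0.36},{"dx": 5.5,"dy": -17,"spin": -0.45},{"dx": 6.6,"dy": -20.4,"spin": -0.54},{"dx": 7.7,"dy": -23.8,"spin": -0.63},{"dx": 8.8,"dy": -27.2,"spin": -0.72},{"dx": 10,"dy": -30.6,"spin": -0.81},{"dx": 11,"dy": -34,"spin": -0.92}]'

```text
validation failed for argument at $.ta...
```

Run:
```python
from plant import r
from h import *
s=r.get_state();print(s["time_s"],s["tcp_pos"],s["eef_rot"],s["joints"],r.grasp_offset,s["gripper_width"])
c=r.get_calibration("wrist");print(c["K"].tolist(),c["extrinsics"].round(3).tolist());np.save("wc1.npy",c["extrinsics"])
im=r.capture("wrist");cv2.imwrite("pics/w1.png",im)
for d in r.cut_out("jar","wrist"):print(d["p"],d["extent"])
```

```text
1.6333 [0.32467796 0.30147923 0.28274789] [-1.79961515e+02  3.76247847e-02 -7.05625072e+01] [ 6.85340960e+01 -4.82647136e+00 -1.89332316e+01  4.59051099e-03
 -7.58396033e+01 -4.90977367e+01] -0.0188 0.031379068641033736
[[288.69610247709505, 0.0, 252.3844654886276], [0.0, 288.69610247709505, 191.40002642648668], [0.0, 0.0, 1.0]] [[-0.943, -0.321, -0.086, 0.349], [-0.333, 0.909, 0.252, 0.234], [-0.003, 0.266, -0.964, 0.465], [0.0, 0.0, 0.0, 1.0]]
```

View pics/w1.png

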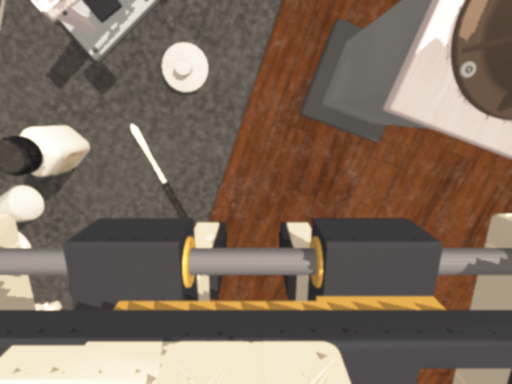

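The picture shows the lid at (185,65), the bottle, and the dispenser's foot at the top left. The second move was refused because every key is required. I'll go over the dispenser and look back at the jar and cradle.

Emit:
servo_tool --targets '[{"dx": 2.2,"dy": -1.8,"dz": 0,"spin": -0.1,"grip": 34},{"dx": 4.5,"dy": -3.6,"dz": 0,"spin": -0.2,"grip": 34},{"dx": 6.7,"dy": -5.4,"dz": 0,"spin": -0.3,"grip": 34},{"dx": 9,"dy": -7.2,"dz": 0,"spin": -0.4,"grip": 34},{"dx": 11.2,"dy": -9,"dz": 0,"spin": -0.5,"grip": 34},{"dx": 13.5,"dy": -10.8,"dz": 0,"spin": -0.6,"grip": 34},{"dx": 15.7,"dy": -12.6,"dz": 0,"spin": -0.7,"grip": 34},{"dx": 18,"dy": -14.4,"dz": 0,"spin": -0.8,"grip": 34},{"dx": 20.2,"dy": -16.2,"dz": 0,"spin": -0.9,"grip": 34},{"dx": 22.5,"dy": -18,"dz": 0,"spin": -0.92,"grip": 34}]'

```text
time_s: 2.57
tcp_pos: [0.5505, 0.1224, 0.282]
eef_rot: [180.0, 0.0, -123.4]
contact_force: [0.4, 0.8, 0.1]
gripper_width: 0.0299
```

Run:
```python
from plant import r
from h import *
s=r.get_state();print(s["time_s"],s["tcp_pos"],s["eef_rot"],s["joints"][-1])
c=r.get_calibration("wrist");np.savez("wc2.npz",**c)
im=r.capture("wrist");cv2.imwrite("pics/w2.png",cv2.resize(im,(768,576)))
for d in r.cut_out("jar","wrist"):print(d["p"],d["extent"])
```

```text
2.5667 [0.55051049 0.12243038 0.2820129 ] [ 1.79998500e+02  1.25098077e-02 -1.23372667e+02] -65.78700071702406
0.88 [138.5, 0.8, 199.1, 44.7]
0.83 [228.3, 39.9, 277.6, 97.6]
```

View pics/w2.png

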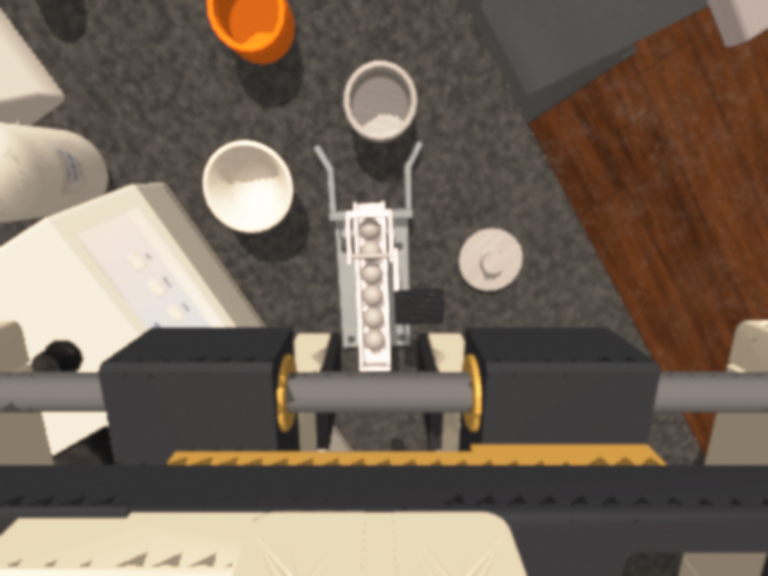

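The view shows the jar rim at (380,98), the fence tips at (319,148) and (418,145), the bends at (331,170) and (408,167), and the plate at (419,306). All six balls are on the track.

```bash
cat >> h.py <<'E'
def W(p,P):
    a=p[2];R=np.array([[np.cos(a),-np.sin(a),0],[np.sin(a),np.cos(a),0],[0,0,1]]);return R@np.array(P)/1000+[p[0],p[1],0]
E
python3 - <<'E'
from h import *
from scipy.optimize import least_squares
c=dict(np.load("wc2.npz"));D=lambda u,v:np.array([u/1.5,v/1.5])
O=[((-69,-51,14),D(319,148)),((-69,51,14),D(418,145)),((-45,-37,14),D(331,169)),((-45,37,14),D(408,167)),((-3,-37,14),D(332,214)),((-3,37,14),D(408,214)),((130,0,117),D(375,365))]
f=lambda p:np.concatenate([proj(c,W(p,P))[0]-uv for P,uv in O])
q=least_squares(f,[.54,.095,1.0],loss="soft_l1");p=q.x;np.save("pose.npy",p);print(p,np.degrees(p[2]),f(p).round(1))
seat=W(p,(-36,0,0));print("seat",seat)
a=p[2];ex=np.array([np.cos(a),np.sin(a),0]);ey=np.array([-ex[1],ex[0],0])
j=back(c,D(380,99),.048);d=j-seat;print("jar",j,"rel seat",d@ex,d@ey)
t=back(c,D(419,306),.112);d=t-W(p,(0,0,0));print("plate",t,"disp frame",d@ex,d@ey)
print("ex",ex)
E
```

```text
[0.54535001 0.09810853 1.02218247] 58.56674156276747 [-1.3 -0.8  1.3 -1.3  1.1  1.6 -1.2  1.2  2.1 -0.3 -0.8 -2.  -0.2  7.3]
seat [0.52657583 0.0673916  0.        ]
jar [0.47927194 0.01429267 0.048     ] rel seat -0.06997577900165301 0.012670606647499636
plate [0.5465856  0.17712451 0.112     ] disp frame 0.06806460273059457 0.040152969485111226
ex [0.521505   0.85324822 0.        ]
```

Emit:
servo_tool --targets '[{"dx": -1.6,"dy": -2.5,"dz": 0,"spin": 0.03,"grip": 34},{"dx": -3.2,"dy": -5,"dz": 0,"spin": 0.03,"grip": 34},{"dx": -4.8,"dy": -7.5,"dz": -2,"spin": 0.03,"grip": 34},{"dx": -6.4,"dy": -10,"dz": -4,"spin": 0.03,"grip": 34},{"dx": -8,"dy": -12.5,"dz": -6,"spin": 0.03,"grip": 34},{"dx": -9.8,"dy": -15.2,"dz": -8,"spin": 0.03,"grip": 34},{"dx": -9.8,"dy": -15.2,"dz": -11,"spin": 0.03,"grip": 34},{"dx": -9.8,"dy": -15.2,"dz": -14,"spin": 0.03,"grip": 34},{"dx": -9.8,"dy": -15.2,"dz": -17,"spin": 0.03,"grip": 34},{"dx": -9.8,"dy": -15.2,"dz": -20,"spin": 0.03,"grip": 34}]'

```text
time_s: 3.5
tcp_pos: [0.4515, -0.0285, 0.0814]
eef_rot: [-179.9, 0.1, -121.3]
contact_force: [0.7, 0.5, -1.1]
gripper_width: 0.0294
```

Emit:
servo_tool --targets '[{"dx": 0,"dy": 0,"dz": -1.5,"spin": 0,"grip": 34},{"dx": 0,"dy": 0,"dz": -3,"spin": 0,"grip": 34},{"dx": 0,"dy": 0,"dz": -4.5,"spin": 0,"grip": 34},{"dx": 0,"dy": 0,"dz": -5.5,"spin": 0,"grip": 34},{"dx": 0,"dy": 0,"dz": -6,"spin": 0,"grip": 34},{"dx": 0,"dy": 0,"dz": -6,"spin": 0,"grip": 34},{"dx": 0,"dy": 0,"dz": -6,"spin": 0,"grip": 34},{"dx": 0,"dy": 0,"dz": -6,"spin": 0,"grip": 34},{"dx": 0,"dy": 0,"dz": -6,"spin": 0,"grip": 34},{"dx": 0,"dy": 0,"dz": -6,"spin": 0,"grip": 34}]'

```text
time_s: 4.33
tcp_pos: [0.452, -0.0286, 0.0227]
eef_rot: [-180.0, 0.1, -121.3]
contact_force: [-0.1, 0.7, 0.7]
gripper_width: 0.0297
```

Run:
```python
from plant import r
from h import *
s=r.get_state();print(s["time_s"],s["tcp_pos"],s["eef_rot"],s["contact_force"])
p=np.load("pose.npy");a=p[2];ex=np.array([np.cos(a),np.sin(a),0]);ey=np.array([-ex[1],ex[0],0]);d=s["tcp_pos"]-W(p,(-36,0,0));print("tcp rel seat",d@ex,d@ey)
im=r.capture("scene");cv2.imwrite("pics/s1.png",cv2.resize(im[160:280,180:320],None,fx=5,fy=5,interpolation=cv2.INTER_CUBIC))
```

```text
4.3333 [ 0.45196675 -0.02857377  0.02270387] [-1.79951105e+02  6.06008718e-02 -1.21337453e+02] [-0.1249881   0.73837331  0.65237663]
tcp rel seat -0.12079128551958304 0.013613652757197305
```

View pics/s1.png

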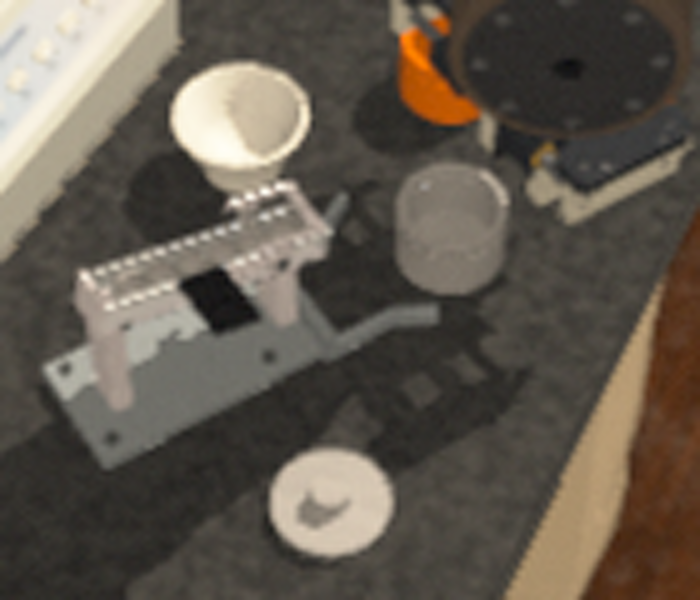

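Emit:
servo_tool --targets '[{"dx": 0.36,"dy": 0.49,"dz": 0,"spin": 0,"grip": 34},{"dx": 0.7,"dy": 0.98,"dz": 0,"spin": 0,"grip": 34},{"dx": 1.13,"dy": 1.41,"dz": 0,"spin": 0,"grip": 34},{"dx": 1.57,"dy": 1.85,"dz": 0,"spin": 0,"grip": 34},{"dx": 2.0,"dy": 2.29,"dz": 0,"spin": 0,"grip": 34},{"dx": 2.43,"dy": 2.73,"dz": 0,"spin": 0,"grip": 34},{"dx": 2.86,"dy": 3.17,"dz": 0,"spin": 0,"grip": 34},{"dx": 3.3,"dy": 3.61,"dz": 0,"spin": 0,"grip": 34},{"dx": 3.73,"dy": 4.05,"dz": 0,"spin": 0,"grip": 34},{"dx": 4.16,"dy": 4.49,"dz": 0,"spin": 0,"grip": 34}]'

```text
time_s: 5.22
tcp_pos: [0.4923, 0.0159, 0.0217]
eef_rot: [179.9, -0.1, -121.3]
contact_force: [-3.5, -3.2, 4.2]
gripper_width: 0.0298
```

Run:
```python
from plant import r
from h import *
s=r.get_state();print(s["time_s"],s["tcp_pos"],s["eef_rot"],s["contact_force"])
p=np.load("pose.npy");a=p[2];ex=np.array([np.cos(a),np.sin(a),0]);ey=np.array([-ex[1],ex[0],0]);d=s["tcp_pos"]-W(p,(-36,0,0));print("tcp rel seat",d@ex,d@ey)
im=r.capture("scene");cv2.imwrite("pics/s2.png",cv2.resize(im[160:280,180:320],None,fx=5,fy=5,interpolation=cv2.INTER_CUBIC))
```

```text
5.2167 [0.49231159 0.0158834  0.02174667] [ 1.79915403e+02 -1.42383069e-01 -1.21339322e+02] [-3.45272341 -3.22272438  4.2032878 ]
tcp rel seat -0.061818247990314656 0.0023741231260431834
```

View pics/s2.png

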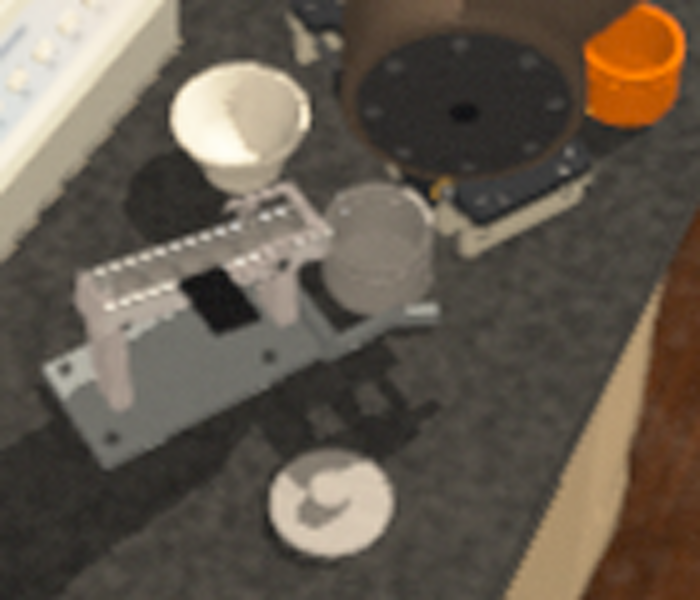

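Emit:
servo_tool --targets '[{"dx": 0.15,"dy": 0.2,"dz": 0,"spin": 0,"grip": 34},{"dx": 0.29,"dy": 0.4,"dz": 0,"spin": 0,"grip": 34},{"dx": 0.44,"dy": 0.6,"dz": 0,"spin": 0,"grip": 34},{"dx": 0.58,"dy": 0.8,"dz": 0,"spin": 0,"grip": 34},{"dx": 0.73,"dy": 1.0,"dz": 0,"spin": 0,"grip": 34},{"dx": 0.88,"dy": 1.2,"dz": 0,"spin": 0,"grip": 34},{"dx": 1.02,"dy": 1.4,"dz": 0,"spin": 0,"grip": 34},{"dx": 1.13,"dy": 1.58,"dz": 0,"spin": 0,"grip": 34},{"dx": 1.17,"dy": 1.63,"dz": 0,"spin": 0,"grip": 34},{"dx": 1.17,"dy": 1.63,"dz": 0,"spin": 0,"grip": 34}]'

```text
time_s: 6.1
tcp_pos: [0.5044, 0.0321, 0.022]
eef_rot: [180.0, -0.1, -121.3]
contact_force: [-3.1, -4.7, 2.0]
gripper_width: 0.0298
```

Emit:
servo_tool --targets '[{"dx": 0.03,"dy": 0.05,"dz": 0,"spin": 0,"grip": 34},{"dx": 0.05,"dy": 0.09,"dz": 0,"spin": 0,"grip": 34},{"dx": 0.08,"dy": 0.13,"dz": 0,"spin": 0,"grip": 34},{"dx": 0.1,"dy": 0.17,"dz": 0,"spin": 0,"grip": 34},{"dx": 0.13,"dy": 0.21,"dz": 0,"spin": 0,"grip": 34},{"dx": 0.16,"dy": 0.26,"dz": 0,"spin": 0,"grip": 34},{"dx": 0.18,"dy": 0.3,"dz": 0,"spin": 0,"grip": 34},{"dx": 0.21,"dy": 0.34,"dz": 0,"spin": 0,"grip": 34},{"dx": 0.21,"dy": 0.34,"dz": 0,"spin": 0,"grip": 34},{"dx": 0.21,"dy": 0.34,"dz": 0,"spin": 0,"grip": 34}]'

```text
time_s: 6.93
tcp_pos: [0.5041, 0.0331, 0.0218]
eef_rot: [179.9, -0.3, -121.4]
contact_force: [-6.8, -14.3, 7.2]
gripper_width: 0.0296
```

Emit:
servo_tool --targets '[{"dx": -0.3,"dy": -0.5,"dz": 0,"spin": 0,"grip": 34},{"dx": -0.8,"dy": -1.3,"dz": 0,"spin": 0,"grip": 34},{"dx": -1.6,"dy": -2.6,"dz": 0,"spin": 0,"grip": 34},{"dx": -2.1,"dy": -3.4,"dz": 1,"spin": 0,"grip": 34},{"dx": -2.1,"dy": -3.4,"dz": 4,"spin": 0,"grip": 34},{"dx": -2.1,"dy": -3.4,"dz": 8,"spin": 0,"grip": 34},{"dx": -2.1,"dy": -3.4,"dz": 12,"spin": 0,"grip": 34},{"dx": -2.1,"dy": -3.4,"dz": 16,"spin": 0,"grip": 0},{"dx": -2.1,"dy": -3.4,"dz": 19,"spin": 0,"grip": 0},{"dx": -2.1,"dy": -3.4,"dz": 19,"spin": 0,"grip": 0}]'

```text
time_s: 7.77
tcp_pos: [0.4892, 0.0019, 0.2201]
eef_rot: [-179.5, 0.5, -121.3]
contact_force: [1.2, 0.9, 0.6]
gripper_width: 0.0144
```

Emit:
servo_tool --targets '[{"dx": 0.6,"dy": 1.7,"dz": 0,"spin": 0,"grip": 0},{"dx": 1.2,"dy": 3.4,"dz": 0,"spin": 0,"grip": 0},{"dx": 1.8,"dy": 5.1,"dz": 0,"spin": 0,"grip": 0},{"dx": 2.5,"dy": 7,"dz": 0,"spin": 0,"grip": 0},{"dx": 3.2,"dy": 9.2,"dz": 0,"spin": 0,"grip": 0},{"dx": 4,"dy": 11.4,"dz": 0,"spin": 0,"grip": 0},{"dx": 4.8,"dy": 13.6,"dz": 0,"spin": 0,"grip": 0},{"dx": 5.5,"dy": 15.8,"dz": 0,"spin": 0,"grip": 0},{"dx": 6,"dy": 17.7,"dz": 0,"spin": 0,"grip": 0},{"dx": 6,"dy": 17.7,"dz": 0,"spin": 0,"grip": 0}]'

```text
time_s: 8.6
tcp_pos: [0.5467, 0.1813, 0.2122]
eef_rot: [-180.0, 0.1, -121.3]
contact_force: [0.7, -0.2, 0.5]
gripper_width: 0.0003
```

Run:
```python
from plant import r
from h import *
s=r.get_state();print(s["time_s"],s["tcp_pos"],s["eef_rot"],s["contact_force"])
c=r.get_calibration("wrist");np.savez("wc3.npz",**c)
im=r.capture("wrist");cv2.imwrite("pics/w3.png",cv2.resize(im[0:260,100:420],None,fx=2.4,fy=2.3,interpolation=cv2.INTER_CUBIC))
p=np.load("pose.npy")
for P in((-36,0,48),(-36,33,48),(-36,-33,48),(-3,0,48),(-69,0,48),(68,40,112)):print(P,((proj(c,W(p,P))[0]-[100,0])*[2.4,2.3]).round())
```

```text
8.6 [0.54669906 0.18128243 0.21222345] [-1.79985465e+02  5.18172567e-02 -1.21256433e+02] [ 0.66917793 -0.16994799  0.47928211]
(-36, 0, 48) [279. 178.]
(-36, 33, 48) [349. 178.]
(-36, -33, 48) [209. 178.]
(-3, 0, 48) [281. 248.]
(-69, 0, 48) [277. 104.]
(68, 40, 112) [363. 416.]
```

View pics/w3.png

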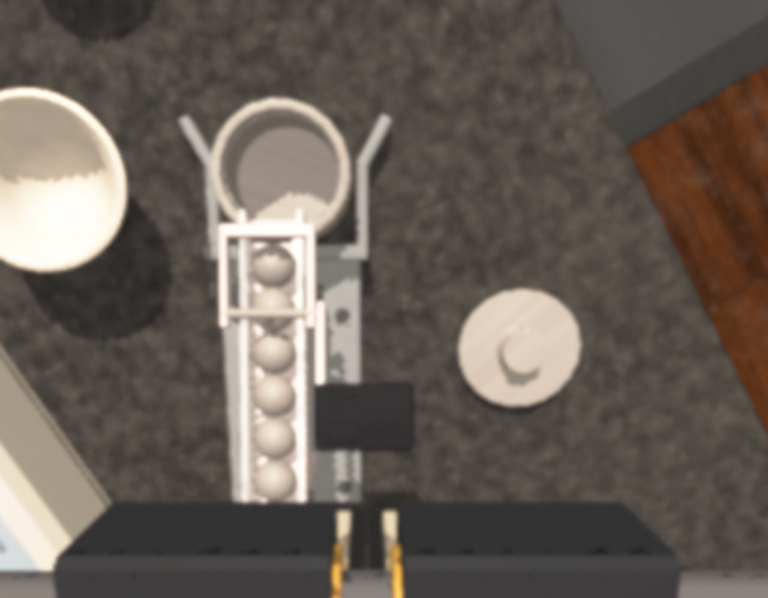

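```bash
python3 - <<'E'
from h import *
c=dict(np.load("wc3.npz"));p=np.load("pose.npy")
q=lambda P:((proj(c,W(p,P))[0]-[100,0])*[2.4,2.3]).round()
for n,P,o in(("bendL",(-45,-36,14),(216,163)),("bendR",(-45,36,14),(359,162)),("tipL",(-68,-50,14),(186,120)),("tipR",(-68,50,14),(385,120)),("stop corner R z26",(-3,36,26),(0,0)),("stop corner R z14",(-3,36,14),(360,247)),("corner L z14",(-3,-36,14),(216,250)),("jar bottom front",(-69,0,0),(0,0)),("lip",(-14,0,63),(276,230)),("ball1",(0,0,78),0),("plate far",(83,60,115),0)):print(n,q(P),"obs",o)
E
python3 - <<'E'
import cv2
im=cv2.imread("pics/w3.png")[80:300,160:420];cv2.imwrite("pics/w3c.png",cv2.resize(im,None,fx=2.7,fy=2.7,interpolation=cv2.INTER_CUBIC))
E
```

```text
bendL [216. 167.] obs (216, 163)
bendR [357. 167.] obs (359, 162)
tipL [186. 120.] obs (186, 120)
tipR [385. 120.] obs (385, 120)
stop corner R z26 [357. 249.] obs (0, 0)
stop corner R z14 [357. 249.] obs (360, 247)
corner L z14 [221. 249.] obs (216, 250)
jar bottom front [288. 123.] obs (0, 0)
lip [276. 224.] obs (276, 230)
ball1 [273. 254.] obs 0
plate far [411. 451.] obs 0
```

View pics/w3c.png

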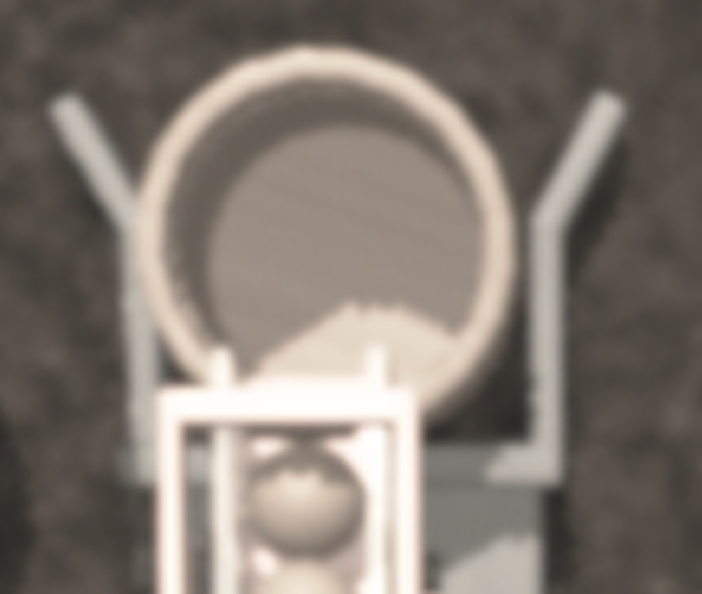

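The jar's rim is concentric with the cradle. Its rear edge lies at the stop's front edge (all cradle features are offset by the same ~2.5 mm as the rim), and the push was blocked at 16 N, so it is home. All six balls are waiting. Next I press the plate with shut fingers, following its swing.

Emit:
servo_tool --targets '[{"dx": -0.2,"dy": 0.05,"dz": -2.5,"spin": 0,"grip": 0},{"dx": -0.2,"dy": 0.05,"dz": -5,"spin": 0,"grip": 0},{"dx": -0.2,"dy": 0.05,"dz": -7.5,"spin": 0,"grip": 0},{"dx": -0.2,"dy": 0.05,"dz": -9,"spin": 0,"grip": 0},{"dx": -0.12,"dy": 0.18,"dz": -9.6,"spin": 0,"grip": 0},{"dx": -0.04,"dy": 0.31,"dz": -10.2,"spin": 0,"grip": 0},{"dx": 0.04,"dy": 0.44,"dz": -10.8,"spin": 0,"grip": 0},{"dx": 0.12,"dy": 0.56,"dz": -11.4,"spin": 0,"grip": 0},{"dx": 0.2,"dy": 0.69,"dz": -12,"spin": 0,"grip": 0},{"dx": 0.28,"dy": 0.82,"dz": -12.6,"spin": 0,"grip": 0}]'

```text
time_s: 9.48
tcp_pos: [0.5493, 0.1875, 0.0863]
eef_rot: [-180.0, 0.1, -121.3]
contact_force: [0.7, 1.1, 1.1]
gripper_width: 0.0006
```

Emit:
servo_tool --targets '[{"dx": 0,"dy": 0,"dz": -0.2,"spin": 0,"grip": 0},{"dx": 0,"dy": 0,"dz": -0.4,"spin": 0,"grip": 0},{"dx": 0,"dy": 0,"dz": -0.5,"spin": 0,"grip": 0},{"dx": 0,"dy": 0,"dz": -0.6,"spin": 0,"grip": 0},{"dx": 0,"dy": 0,"dz": -0.6,"spin": 0,"grip": 0},{"dx": 0,"dy": 0,"dz": -0.6,"spin": 0,"grip": 0},{"dx": 0,"dy": 0,"dz": -0.6,"spin": 0,"grip": 0},{"dx": 0,"dy": 0,"dz": -0.6,"spin": 0,"grip": 0},{"dx": 0,"dy": 0,"dz": -0.6,"spin": 0,"grip": 0},{"dx": 0,"dy": 0,"dz": -0.6,"spin": 0,"grip": 0}]'

```text
time_s: 10.32
tcp_pos: [0.5488, 0.1871, 0.0802]
eef_rot: [-180.0, 0.0, -121.3]
contact_force: [-0.0, 0.0, 1.2]
gripper_width: 0.0001
```

Run:
```python
from plant import r
from h import *
print(r.get_state()["contact_force"])
w=cv2.resize(r.capture("wrist")[60:260,120:400],(420,300));s=cv2.resize(r.capture("scene")[180:260,190:302],(420,300),interpolation=cv2.INTER_CUBIC)
cv2.imwrite("pics/p1.png",np.vstack([w,s]))
```

```text
[-0.02183617  0.04795829  1.20695687]
```

View pics/p1.png

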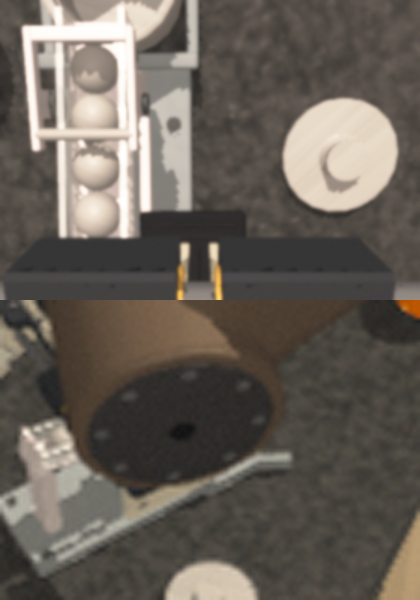

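Run:
```python
from plant import r
from h import *
c=r.get_calibration("wrist");p=np.load("pose.npy");q=lambda X:((proj(c,X)[0]-[120,60])*1.5).round()
for n,e in(("rest",[(53,109),(83,115)]),("pressed",[(62,87),(90,77)])):
  for x,z in e:print(n,x,q(W(p,(x,20,z))),q(W(p,(x,60,z))))
print("tcp",q(r.get_state()["tcp_pos"]))
w=cv2.imread("pics/p1.png")
from plant import r
im=r.capture("wrist");cv2.imwrite("pics/p2.png",cv2.resize(im[150:290,160:360],None,fx=4,fy=4,interpolation=cv2.INTER_CUBIC))
```

```text
rest 53 [138. 207.] [246. 207.]
rest 83 [139. 288.] [245. 288.]
pressed 62 [146. 212.] [240. 212.]
pressed 90 [150. 263.] [236. 263.]
tcp [201. 241.]
```

View pics/p2.png

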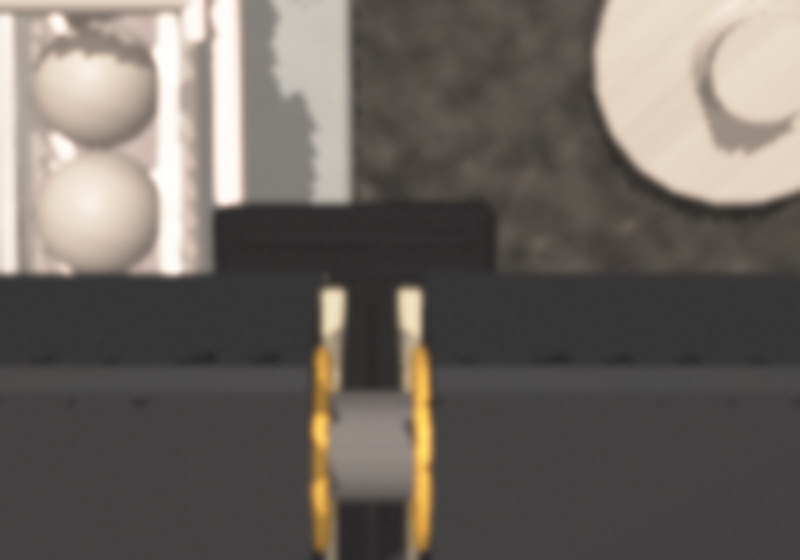

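```bash
cat > b.py <<'E'
from plant import r
from h import *
def look(tag):
    c=r.get_calibration("wrist");p=np.load("pose.npy");s=r.get_state();im=r.capture("wrist");cv2.imwrite(f"pics/{tag}.png",im)
    print(s["time_s"],s["tcp_pos"].round(4),s["contact_force"].round(1))
    for k in("ball_1","thumb_plate","gate_edge","jar"):
        for d in r.cut_out(k,"wrist"):print(k,round(d["p"],2),np.round(d["extent"],1))
    for i in range(6):
        x,z=-2.5+19.56*i,78+4.16*i;q=proj(c,W(p,(x,0,z)))[0];e=np.linalg.inv(c["extrinsics"])@[*W(p,(x,0,z)),1];print("pred ball",i+1,q.round(1),"r",round(288.7*.01/e[2],1))
    print("jar floor",proj(c,W(p,(-38,0,16)))[0].round(1),"gate",proj(c,W(p,(-14,0,74)))[0].round(1))
E
python3 -c "
from b import *
look('n1')"
```

```text
10.4667 [0.5488 0.1871 0.0801] [0.8 0.5 0.8]
ball_1 0.93 [169.7 123.7 200.7 145.7]
ball_1 0.9 [167.6 155.4 199.8 187.2]
ball_1 0.9 [167.6 187.8 198.  215.3]
ball_1 0.6 [164.3  90.4 202.4 128.3]
ball_1 0.31 [128.1   2.2 286.3 222.9]
thumb_plate 0.96 [130.4  76.2 284.9 222.7]
gate_edge 0.82 [130.8  78.9 282.1 245.8]
jar 0.89 [141.4   0.  243.3  97.1]
pred ball 1 [182.8  95.8] r 16.4
pred ball 2 [183.2 129.1] r 16.3
pred ball 3 [183.6 161.8] r 16.2
pred ball 4 [184.  194.1] r 16.1
pred ball 5 [184.4 226. ] r 16.0
pred ball 6 [184.9 257.5] r 15.9
jar floor [198.4  52.2] gate [183.1  76.4]
```

Run:
```python
from h import *
c=dict(np.load("wc3.npz"));p=np.load("pose.npy");a=p[2];ex=np.array([np.cos(a),np.sin(a),0]);ey=np.array([-ex[1],ex[0],0])
def D(u,v,z,c=c):
    d=back(c,(u,v),z)-W(p,(0,0,0));return (d@ex*1000).round(1),(d@ey*1000).round(1)
im=cv2.imread("pics/w3.png")  # scaled
g=cv2.cvtColor(im,cv2.COLOR_BGR2GRAY)
print("col364 rows",[int(v) for v in g[370:520:5,364]]);print("row416 cols",[int(v) for v in g[416,300:430:5]])
for v,z in((382,.109),(450,.115),(450,.109)):print(v,z,D(100+364/2.4,v/2.3,z))
print(D(100+316/2.4,416/2.3,.112),D(100+413/2.4,416/2.3,.112))
# now, current picture
from plant import r
c2=r.get_calibration("wrist");im=cv2.imread("pics/n1.png");g=cv2.cvtColor(im,cv2.COLOR_BGR2GRAY)
print("row212",[int(v) for v in g[210,200:300:2]]);print("col 270",[int(v) for v in g[190:240:2,270]])
# what plate pose along its swing fits front-edge row & width
for t in np.linspace(0,.54,10):
    def pt(x,z):
        rx,rz=x-16,z-82;C,S=np.cos(t),np.sin(t);return 16+C*rx+S*rz,82-S*rx+C*rz
    x,z=pt(53,109);print(round(t,2),(round(x),round(z)),proj(c2,W(p,(x,20,z)))[0].round(1),proj(c2,W(p,(x,60,z)))[0].round(1))
```

```text
col364 rows [74, 76, 77, 56, 55, 55, 55, 55, 55, 53, 52, 51, 48, 49, 49, 49, 53, 74, 75, 83, 82, 83, 76, 76, 69, 63, 62, 53, 47, 46]
row416 cols [251, 213, 125, 74, 53, 54, 55, 53, 53, 54, 53, 53, 54, 53, 54, 54, 54, 54, 53, 53, 53, 52, 50, 68, 79, 81]
382 0.109 (np.float64(53.6), np.float64(40.3))
450 0.115 (np.float64(82.7), np.float64(40.4))
450 0.109 (np.float64(84.5), np.float64(40.3))
(np.float64(68.2), np.float64(20.2)) (np.float64(68.0), np.float64(60.9))
row212 [240, 252, 244, 205, 173, 136, 111, 51, 44, 45, 45, 46, 45, 45, 46, 45, 46, 45, 44, 45, 45, 46, 45, 44, 43, 45, 45, 45, 46, 46, 46, 46, 46, 46, 45, 46, 47, 47, 46, 45, 45, 42, 69, 82, 78, 77, 84, 93, 89, 80]
col 270 [71, 69, 72, 74, 75, 63, 46, 46, 45, 47, 46, 45, 46, 47, 51, 54, 54, 54, 53, 54, 54, 54, 54, 53, 54]
0.0 (53, 109) [211.9 198. ] [283.8 198.1]
0.06 (55, 107) [212.6 199.4] [283.3 199.5]
0.12 (56, 104) [213.2 200.6] [282.8 200.7]
0.18 (57, 102) [213.8 201.4] [282.3 201.5]
0.24 (58, 99) [214.5 201.9] [281.9 202.1]
0.3 (59, 97) [215.1 202.2] [281.4 202.3]
0.36 (60, 94) [215.6 202.2] [281.  202.3]
0.42 (61, 92) [216.2 201.9] [280.5 202. ]
0.48 (61, 89) [216.8 201.3] [280.1 201.4]
0.54 (62, 86) [217.3 200.5] [279.7 200.6]
```

Emit:
servo_tool --targets '[{"dx": 0,"dy": 0,"dz": -0.1,"spin": 0,"grip": 0},{"dx": 0,"dy": 0,"dz": -0.2,"spin": 0,"grip": 0},{"dx": 0,"dy": 0,"dz": -0.3,"spin": 0,"grip": 0},{"dx": 0,"dy": 0,"dz": -0.4,"spin": 0,"grip": 0},{"dx": 0,"dy": 0,"dz": -0.4,"spin": 0,"grip": 0},{"dx": 0,"dy": 0,"dz": -0.4,"spin": 0,"grip": 0},{"dx": 0,"dy": 0,"dz": -0.4,"spin": 0,"grip": 0},{"dx": 0,"dy": 0,"dz": -0.4,"spin": 0,"grip": 0},{"dx": 0,"dy": 0,"dz": -0.4,"spin": 0,"grip": 0},{"dx": 0,"dy": 0,"dz": -0.4,"spin": 0,"grip": 0}]'

```text
time_s: 11.55
tcp_pos: [0.5487, 0.187, 0.0761]
eef_rot: [180.0, -0.0, -121.3]
contact_force: [0.0, 0.0, 0.6]
gripper_width: 0.0006
```

```bash
python3 -c "
from b import *
look('n2')
g=cv2.cvtColor(cv2.imread('pics/n2.png'),cv2.COLOR_BGR2GRAY)
print([int(v) for v in g[210,204:300:2]]);print([int(v) for v in g[190:216:2,270]])
im=cv2.imread('pics/n2.png');cv2.imwrite('pics/n2b.png',cv2.resize(im[60:300,100:420],None,fx=2.5,fy=2.5))"
```

```text
11.55 [0.5487 0.187  0.0761] [0.  0.  0.6]
ball_1 0.87 [168.4 186.5 198.  218.3]
ball_1 0.81 [167.  156.5 199.1 183.8]
ball_1 0.69 [165.9  92.6 198.8 125.6]
ball_1 0.6 [165.7 124.8 197.7 150.8]
thumb_plate 0.95 [122.9  81.2 284.2 247. ]
gate_edge 0.77 [129.6  77.9 285.3 240.7]
jar 0.64 [138.6   2.  241.1  96.9]
jar 0.17 [123.8   2.9 284.1 240. ]
pred ball 1 [181.1  95.8] r 16.8
pred ball 2 [181.6 129.7] r 16.7
pred ball 3 [182.  163.2] r 16.6
pred ball 4 [182.4 196.2] r 16.4
pred ball 5 [182.9 228.8] r 16.3
pred ball 6 [183.3 260.9] r 16.2
jar floor [197.4  51.4] gate [181.5  75.9]
[210, 179, 150, 127, 96, 45, 43, 43, 43, 43, 43, 44, 43, 42, 43, 43, 41, 42, 42, 42, 42, 42, 42, 42, 42, 41, 42, 42, 42, 42, 42, 43, 41, 42, 42, 42, 42, 42, 43, 41, 68, 86, 84, 78, 78, 83, 83, 79]
[76, 70, 70, 74, 76, 77, 69, 48, 47, 44, 42, 45, 40]
```

Run:
```python
from plant import r
from h import *
p=np.load("pose.npy")
c2=r.get_calibration("wrist")
for h in(.004,0):
  c={"K":c2["K"],"extrinsics":c2["extrinsics"].copy()};c["extrinsics"][2,3]+=h
  for t in (0,.1,.2,.3,.4,.54):
    rx,rz=53.6-16,109-82;C,S=np.cos(t),np.sin(t);x,z=16+C*rx+S*rz,82-S*rx+C*rz
    a,b=proj(c,W(p,(x,20.2,z)))[0],proj(c,W(p,(x,60.9,z)))[0];print(h,t,round(a[0],1),round(b[0],1),"w",round(b[0]-a[0],1),"row",round(b[1],1))
print("obs n1 213.0 283.6 w70.6 row200.3; n2 213.0 283.6 w70.6 row 202.7")
import cv2
for f in("n1","n2"):
    hsv=cv2.cvtColor(cv2.imread(f"pics/{f}.png"),cv2.COLOR_BGR2GRAY).astype(int)
    print(f,"frame bar rows col183:",[int(v) for v in hsv[70:160:2,183]]);print("cols row 110:",[int(v) for v in hsv[110,128:220:2]])
```

```text
0.004 0 212.3 285.3 w 73.1 row 199.3
0.004 0.1 213.3 284.5 w 71.1 row 201.5
0.004 0.2 214.4 283.6 w 69.2 row 202.8
0.004 0.3 215.4 282.8 w 67.4 row 203.3
0.004 0.4 216.4 282.0 w 65.6 row 203.0
0.004 0.54 217.6 281.0 w 63.4 row 201.4
0 0 211.3 286.1 w 74.9 row 201.5
0 0.1 212.4 285.2 w 72.8 row 203.7
0 0.2 213.5 284.3 w 70.8 row 204.9
0 0.3 214.6 283.5 w 68.9 row 205.4
0 0.4 215.6 282.6 w 67.1 row 205.0
0 0.54 216.9 281.6 w 64.7 row 203.3
obs n1 213.0 283.6 w70.6 row200.3; n2 213.0 283.6 w70.6 row 202.7
n1 frame bar rows col183: [154, 168, 232, 252, 253, 253, 253, 252, 220, 124, 119, 134, 139, 142, 144, 145, 146, 146, 148, 177, 187, 178, 165, 150, 133, 117, 146, 206, 224, 229, 233, 237, 237, 231, 223, 216, 203, 193, 220, 233, 212, 157, 127, 157, 130]
cols row 110: [63, 79, 81, 74, 127, 244, 251, 216, 138, 103, 66, 68, 76, 77, 133, 240, 246, 184, 143, 157, 140, 147, 147, 175, 192, 179, 174, 185, 182, 152, 131, 129, 125, 121, 116, 182, 250, 252, 242, 251, 244, 165, 137, 134, 132, 130]
n2 frame bar rows col183: [159, 207, 244, 253, 253, 253, 252, 251, 249, 194, 136, 139, 140, 141, 143, 144, 145, 144, 138, 134, 132, 131, 128, 124, 117, 118, 181, 215, 225, 228, 230, 231, 228, 223, 218, 207, 194, 185, 173, 185, 227, 227, 188, 146, 168]
cols row 110: [79, 71, 106, 237, 251, 232, 150, 124, 79, 64, 66, 74, 78, 145, 242, 245, 179, 142, 162, 149, 129, 133, 135, 136, 137, 137, 135, 134, 131, 129, 125, 122, 120, 114, 139, 245, 252, 244, 251, 248, 184, 136, 135, 134, 132, 130]
```

Emit:
servo_tool --targets '[{"dx": 0,"dy": 0,"dz": -0.1,"spin": 0,"grip": 0},{"dx": 0,"dy": 0,"dz": -0.2,"spin": 0,"grip": 0},{"dx": 0,"dy": 0,"dz": -0.3,"spin": 0,"grip": 0},{"dx": 0,"dy": 0,"dz": -0.4,"spin": 0,"grip": 0},{"dx": 0,"dy": 0,"dz": -0.5,"spin": 0,"grip": 0},{"dx": 0,"dy": 0,"dz": -0.6,"spin": 0,"grip": 0},{"dx": 0,"dy": 0,"dz": -0.7,"spin": 0,"grip": 0},{"dx": 0,"dy": 0,"dz": -0.8,"spin": 0,"grip": 0},{"dx": 0,"dy": 0,"dz": -0.8,"spin": 0,"grip": 0},{"dx": 0,"dy": 0,"dz": -0.8,"spin": 0,"grip": 0}]'

```text
time_s: 12.63
tcp_pos: [0.5487, 0.187, 0.068]
eef_rot: [180.0, -0.0, -121.3]
contact_force: [0.8, 1.8, 3.5]
gripper_width: 0.0004
```

```bash
cat >> b.py <<'E'
def plate(tag):
    c=r.get_calibration("wrist");p=np.load("pose.npy");g=cv2.cvtColor(cv2.imread(f"pics/{tag}.png"),cv2.COLOR_BGR2GRAY)
    print("row215",[int(v) for v in g[215,204:222:2]],[int(v) for v in g[215,276:296:2]]);print("col270",[int(v) for v in g[186:220:2,270]])
    for t in (0,.1,.2,.3,.4,.54):
        rx,rz=53.6-16,109-82;C,S=np.cos(t),np.sin(t);x,z=16+C*rx+S*rz,82-S*rx+C*rz
        a,b=proj(c,W(p,(x,20.2,z)))[0],proj(c,W(p,(x,60.9,z)))[0];print(t,round(a[0],1),round(b[0],1),"w",round(b[0]-a[0],1),"row",round(b[1],1))
E
python3 -c "
from b import *
look('n3');plate('n3')"
```

```text
12.6333 [0.5487 0.187  0.068 ] [0.8 1.8 3.5]
ball_1 0.79 [156.8  50.2 196.5  84.9]
ball_1 0.74 [161.1 163.2 196.2 193.8]
ball_1 0.67 [162.  193.4 194.9 217.7]
ball_1 0.6 [163.8  94.8 194.6 121.3]
thumb_plate 0.57 [117.1  81.1 283.6 221.5]
gate_edge 0.7 [117.9  80.3 283.8 233.8]
gate_edge 0.27 [159.8 164.1 197.9 191.4]
jar 0.93 [131.3   0.  240.6  96.5]
pred ball 1 [177.8  94.9] r 17.6
pred ball 2 [178.3 130.5] r 17.5
pred ball 3 [178.8 165.5] r 17.3
pred ball 4 [179.2 200.1] r 17.2
pred ball 5 [179.7 234.1] r 17.1
pred ball 6 [180.2 267.7] r 17.0
jar floor [195.5  49.2] gate [178.2  74.1]
row215 [180, 150, 129, 126, 99, 44, 40, 41, 46] [43, 41, 39, 38, 65, 82, 79, 73, 74, 84]
col270 [82, 81, 85, 79, 70, 70, 72, 76, 77, 77, 60, 51, 54, 42, 40, 50, 50]
0 209.2 287.9 w 78.7 row 206.1
0.1 210.4 286.9 w 76.5 row 208.3
0.2 211.6 285.9 w 74.3 row 209.5
0.3 212.8 285.0 w 72.2 row 209.8
0.4 213.9 284.1 w 70.2 row 209.3
0.54 215.3 282.9 w 67.6 row 207.4
```

A ball is passing the gate now at lever ≈ 0.4, so I'll go on to the stop and hold.

Emit:
servo_tool --targets '[{"dx": 0,"dy": 0,"dz": -0.2,"spin": 0,"grip": 0},{"dx": 0,"dy": 0,"dz": -0.4,"spin": 0,"grip": 0},{"dx": 0,"dy": 0,"dz": -0.6,"spin": 0,"grip": 0},{"dx": 0,"dy": 0,"dz": -0.7,"spin": 0,"grip": 0},{"dx": 0,"dy": 0,"dz": -0.8,"spin": 0,"grip": 0},{"dx": 0,"dy": 0,"dz": -0.85,"spin": 0,"grip": 0},{"dx": 0,"dy": 0,"dz": -0.9,"spin": 0,"grip": 0},{"dx": 0,"dy": 0,"dz": -0.9,"spin": 0,"grip": 0},{"dx": 0,"dy": 0,"dz": -0.9,"spin": 0,"grip": 0},{"dx": 0,"dy": 0,"dz": -0.9,"spin": 0,"grip": 0}]'

```text
time_s: 13.72
tcp_pos: [0.5488, 0.1871, 0.0591]
eef_rot: [-180.0, 0.0, -121.3]
contact_force: [1.5, 1.8, 3.2]
gripper_width: 0.0005
```

```bash
python3 -c "
from b import *
look('n4');plate('n4')"
```

```text
13.7167 [0.5488 0.1871 0.0591] [1.5 1.8 3.2]
ball_1 0.91 [156.3 169.2 190.6 202.1]
ball_1 0.88 [176.9   0.  209.8  37.3]
ball_1 0.77 [179.3  53.8 194.9  69.6]
ball_1 0.69 [157.4 204.7 192.4 214.9]
thumb_plate 0.77 [102.1  83.  286.8 248.8]
gate_edge 0.67 [106.2  83.3 286.  247.2]
jar 0.83 [127.4   0.  237.1  95.9]
pred ball 1 [173.6  93.8] r 18.6
pred ball 2 [174.2 131.3] r 18.4
pred ball 3 [174.7 168.2] r 18.3
pred ball 4 [175.3 204.6] r 18.1
pred ball 5 [175.8 240.4] r 18.0
pred ball 6 [176.3 275.7] r 17.9
jar floor [193.1  46.4] gate [174.1  71.8]
row215 [150, 129, 128, 125, 88, 41, 40, 39, 40] [39, 38, 39, 37, 58, 82, 86, 86, 79, 75]
col270 [88, 85, 81, 84, 83, 72, 69, 72, 76, 78, 77, 55, 54, 60, 44, 38, 52]
0 206.5 290.1 w 83.6 row 211.7
0.1 207.9 288.9 w 81.0 row 213.8
0.2 209.3 287.8 w 78.6 row 214.9
0.3 210.6 286.8 w 76.2 row 215.1
0.4 211.8 285.8 w 74.0 row 214.4
0.54 213.4 284.5 w 71.1 row 212.2
```

Two balls are in the jar and balls 3 and 4 are held at their slots. I'll press a little further to confirm the stop.

Emit:
servo_tool --targets '[{"dx": 0,"dy": 0,"dz": -0.05,"spin": 0,"grip": 0},{"dx": 0,"dy": 0,"dz": -0.1,"spin": 0,"grip": 0},{"dx": 0,"dy": 0,"dz": -0.15,"spin": 0,"grip": 0},{"dx": 0,"dy": 0,"dz": -0.2,"spin": 0,"grip": 0},{"dx": 0,"dy": 0,"dz": -0.2,"spin": 0,"grip": 0},{"dx": 0,"dy": 0,"dz": -0.2,"spin": 0,"grip": 0},{"dx": 0,"dy": 0,"dz": -0.2,"spin": 0,"grip": 0},{"dx": 0,"dy": 0,"dz": -0.2,"spin": 0,"grip": 0},{"dx": 0,"dy": 0,"dz": -0.2,"spin": 0,"grip": 0},{"dx": 0,"dy": 0,"dz": -0.2,"spin": 0,"grip": 0}]'

```text
time_s: 14.8
tcp_pos: [0.549, 0.1872, 0.0583]
eef_rot: [-180.0, 0.0, -121.3]
contact_force: [-1.8, 2.6, 11.9]
gripper_width: 0.0008
```

The stop is confirmed (11.9 N at TCP z = 58 mm). Now I raise the fingers to let the lever come back.

Emit:
servo_tool --targets '[{"dx": 0,"dy": 0,"dz": 0.5,"spin": 0,"grip": 0},{"dx": 0,"dy": 0,"dz": 1.2,"spin": 0,"grip": 0},{"dx": 0,"dy": 0,"dz": 2,"spin": 0,"grip": 0},{"dx": 0,"dy": 0,"dz": 3,"spin": 0,"grip": 0},{"dx": 0,"dy": 0,"dz": 4,"spin": 0,"grip": 0},{"dx": 0,"dy": 0,"dz": 5.5,"spin": 0,"grip": 0},{"dx": 0,"dy": 0,"dz": 7,"spin": 0,"grip": 0},{"dx": 0,"dy": 0,"dz": 8,"spin": 0,"grip": 0},{"dx": 0,"dy": 0,"dz": 8,"spin": 0,"grip": 0},{"dx": 0,"dy": 0,"dz": 8,"spin": 0,"grip": 0}]'

```text
time_s: 15.63
tcp_pos: [0.5488, 0.1872, 0.1376]
eef_rot: [-180.0, 0.1, -121.3]
contact_force: [-0.9, 0.1, -1.2]
gripper_width: 0.0009
```

Emit:
servo_tool --targets '[{"dx": 0,"dy": 0,"dz": 0,"spin": 0,"grip": 0},{"dx": 0,"dy": 0,"dz": 0,"spin": 0,"grip": 0},{"dx": 0,"dy": 0,"dz": 0,"spin": 0,"grip": 0},{"dx": 0,"dy": 0,"dz": 0,"spin": 0,"grip": 0},{"dx": 0,"dy": 0,"dz": 0,"spin": 0,"grip": 0},{"dx": 0,"dy": 0,"dz": 0,"spin": 0,"grip": 0},{"dx": 0,"dy": 0,"dz": 0,"spin": 0,"grip": 0},{"dx": 0,"dy": 0,"dz": 0,"spin": 0,"grip": 0},{"dx": 0,"dy": 0,"dz": 0,"spin": 0,"grip": 0},{"dx": 0,"dy": 0,"dz": 0,"spin": 0,"grip": 0}]'

```text
time_s: 16.47
tcp_pos: [0.5487, 0.1871, 0.1371]
eef_rot: [-180.0, 0.0, -121.3]
contact_force: [-0.1, -0.6, 0.7]
gripper_width: 0.0006
```

```bash
python3 -c "
from b import *
look('n5');plate('n5')
im=cv2.imread('pics/n5.png');cv2.imwrite('pics/n5b.png',cv2.resize(im[0:260,120:420],None,fx=2.3,fy=2.3))"
```

```text
16.4667 [0.5487 0.1871 0.1371] [-0.1 -0.6  0.7]
ball_1 0.87 [190.5 145.1 214.5 172.7]
ball_1 0.77 [187.4 121.2 207.7 143.5]
ball_1 0.7 [188.7  96.8 214.2 122.7]
ball_1 0.68 [200.   68.9 213.5  84. ]
ball_1 0.67 [188.3 172.8 213.1 196.5]
ball_1 0.61 [196.8  31.5 221.9  58.1]
thumb_plate 0.6 [163.3  82.8 281.4 215.5]
gate_edge 0.96 [166.4  83.  279.7 219. ]
jar 0.75 [166.4  17.  241.3  99. ]
pred ball 1 [199.4  99.6] r 12.5
pred ball 2 [199.7 124.9] r 12.4
pred ball 3 [199.9 150. ] r 12.4
pred ball 4 [200.1 174.8] r 12.3
pred ball 5 [200.4 199.3] r 12.3
pred ball 6 [200.6 223.6] r 12.2
jar floor [209.   63.8] gate [199.6  84.7]
row215 [253, 253, 253, 253, 254, 254, 249, 181, 146] [61, 78, 85, 84, 80, 74, 73, 74, 86, 87]
col270 [56, 56, 53, 53, 56, 59, 53, 53, 52, 52, 52, 53, 51, 50, 44, 56, 62]
0 222.6 277.1 w 54.5 row 176.8
0.1 223.2 276.6 w 53.4 row 178.9
0.2 223.8 276.1 w 52.3 row 180.3
0.3 224.4 275.6 w 51.2 row 181.1
0.4 225.0 275.2 w 50.2 row 181.4
0.54 225.7 274.6 w 48.9 row 180.7
```

Balls 3–6 have rolled down to slots 1–4 and two lie in the jar. Now the second stroke.

Emit:
servo_tool --targets '[{"dx": 0,"dy": 0,"dz": -2,"spin": 0,"grip": 0},{"dx": 0,"dy": 0,"dz": -4,"spin": 0,"grip": 0},{"dx": 0,"dy": 0,"dz": -4.8,"spin": 0,"grip": 0},{"dx": 0,"dy": 0,"dz": -5.4,"spin": 0,"grip": 0},{"dx": 0,"dy": 0,"dz": -6,"spin": 0,"grip": 0},{"dx": 0,"dy": 0,"dz": -6.6,"spin": 0,"grip": 0},{"dx": 0,"dy": 0,"dz": -7.2,"spin": 0,"grip": 0},{"dx": 0,"dy": 0,"dz": -7.7,"spin": 0,"grip": 0},{"dx": 0,"dy": 0,"dz": -7.9,"spin": 0,"grip": 0},{"dx": 0,"dy": 0,"dz": -8,"spin": 0,"grip": 0}]'

```text
time_s: 17.55
tcp_pos: [0.5497, 0.1876, 0.0581]
eef_rot: [-179.9, 0.1, -121.3]
contact_force: [-3.5, 1.0, 14.1]
gripper_width: 0.0006
```

Emit:
servo_tool --targets '[{"dx": 0,"dy": 0,"dz": 0,"spin": 0,"grip": 0},{"dx": 0,"dy": 0,"dz": 0,"spin": 0,"grip": 0},{"dx": 0,"dy": 0,"dz": 0,"spin": 0,"grip": 0},{"dx": 0,"dy": 0,"dz": 0,"spin": 0,"grip": 0},{"dx": 0,"dy": 0,"dz": 0,"spin": 0,"grip": 0},{"dx": 0,"dy": 0,"dz": 0,"spin": 0,"grip": 0},{"dx": 0,"dy": 0,"dz": 0,"spin": 0,"grip": 0},{"dx": 0,"dy": 0,"dz": 0,"spin": 0,"grip": 0},{"dx": 0,"dy": 0,"dz": 0,"spin": 0,"grip": 0},{"dx": 0,"dy": 0,"dz": 0,"spin": 0,"grip": 0}]'

```text
time_s: 18.38
tcp_pos: [0.5496, 0.1876, 0.0584]
eef_rot: [-179.9, 0.1, -121.3]
contact_force: [-1.0, 1.7, 8.8]
gripper_width: -0.0001
```

Emit:
servo_tool --targets '[{"dx": 0,"dy": 0,"dz": 0,"spin": 0,"grip": 0},{"dx": 0,"dy": 0,"dz": 0,"spin": 0,"grip": 0},{"dx": 0,"dy": 0,"dz": 0,"spin": 0,"grip": 0},{"dx": 0,"dy": 0,"dz": 0,"spin": 0,"grip": 0},{"dx": 0,"dy": 0,"dz": 0,"spin": 0,"grip": 0},{"dx": 0,"dy": 0,"dz": 0,"spin": 0,"grip": 0},{"dx": 0,"dy": 0,"dz": 0,"spin": 0,"grip": 0},{"dx": 0,"dy": 0,"dz": 0,"spin": 0,"grip": 0},{"dx": 0,"dy": 0,"dz": 0,"spin": 0,"grip": 0},{"dx": 0,"dy": 0,"dz": 0,"spin": 0,"grip": 0}]'

```text
time_s: 19.22
tcp_pos: [0.5496, 0.1876, 0.0584]
eef_rot: [-179.9, 0.1, -121.3]
contact_force: [-1.1, 1.6, 8.7]
gripper_width: 0.0006
```

```bash
python3 -c "
from b import *
look('n6')"
```

```text
19.2167 [0.5496 0.1876 0.0584] [-1.1  1.6  8.7]
ball_1 0.97 [154.5  25.9 181.   55.7]
ball_1 0.97 [160.2 168.4 193.3 204.3]
ball_1 0.96 [158.6 204.4 192.4 217.6]
ball_1 0.9 [204.6  26.9 230.4  57. ]
ball_1 0.63 [179.4   1.6 207.9  33.4]
ball_1 0.46 [183.7  59.5 210.5  77.2]
thumb_plate 0.92 [105.6  79.9 285.7 223.6]
gate_edge 0.59 [107.6  82.5 283.  225.1]
jar 0.9 [127.    0.  240.8  91.7]
pred ball 1 [174.  92.] r 18.7
pred ball 2 [174.5 129.8] r 18.5
pred ball 3 [175. 167.] r 18.4
pred ball 4 [175.6 203.6] r 18.2
pred ball 5 [176.1 239.6] r 18.1
pred ball 6 [176.6 275.1] r 18.0
jar floor [193.5  44.6] gate [174.4  69.9]
```

Four balls lie in the jar and two are held on the track. I'll release and lift well clear, then check.

Emit:
servo_tool --targets '[{"dx": 0,"dy": 0,"dz": 0.5,"spin": 0,"grip": 0},{"dx": 0,"dy": 0,"dz": 1.2,"spin": 0,"grip": 0},{"dx": 0,"dy": 0,"dz": 2,"spin": 0,"grip": 0},{"dx": 0,"dy": 0,"dz": 3,"spin": 0,"grip": 0},{"dx": 0,"dy": 0,"dz": 4.5,"spin": 0,"grip": 0},{"dx": 0,"dy": 0,"dz": 7,"spin": 0,"grip": 0},{"dx": 0,"dy": 0,"dz": 10,"spin": 0,"grip": 0},{"dx": 0,"dy": 0,"dz": 13,"spin": 0,"grip": 0},{"dx": 0,"dy": 0,"dz": 15.5,"spin": 0,"grip": 0},{"dx": 0,"dy": 0,"dz": 15.5,"spin": 0,"grip": 0}]'

```text
time_s: 20.3
tcp_pos: [0.551, 0.1879, 0.2186]
eef_rot: [-179.7, 0.4, -121.3]
contact_force: [1.2, -0.2, 1.2]
gripper_width: 0.0005
```

Emit:
servo_tool --targets '[{"dx": 0.5,"dy": 1,"dz": 0,"spin": 0,"grip": 0},{"dx": 1,"dy": 2,"dz": 0,"spin": 0,"grip": 0},{"dx": 1.5,"dy": 3,"dz": 0,"spin": 0,"grip": 0},{"dx": 2,"dy": 4,"dz": 0,"spin": 0,"grip": 0},{"dx": 2,"dy": 4,"dz": 0,"spin": 0,"grip": 0},{"dx": 2,"dy": 4,"dz": 0,"spin": 0,"grip": 0},{"dx": 2,"dy": 4,"dz": 0,"spin": 0,"grip": 0},{"dx": 2,"dy": 4,"dz": 0,"spin": 0,"grip": 0},{"dx": 2,"dy": 4,"dz": 0,"spin": 0,"grip": 0},{"dx": 2,"dy": 4,"dz": 0,"spin": 0,"grip": 0}]'

```text
time_s: 21.13
tcp_pos: [0.5686, 0.2268, 0.2122]
eef_rot: [-180.0, 0.0, -121.4]
contact_force: [0.2, 1.2, 0.4]
gripper_width: 0.0005
```

```bash
python3 -c "
from b import *
look('n7')
im=cv2.imread('pics/n7.png');cv2.imwrite('pics/n7b.png',cv2.resize(im[0:260,100:420],None,fx=2.3,fy=2.3,interpolation=cv2.INTER_CUBIC))"
```

```text
21.1333 [0.5686 0.2268 0.2122] [0.2 1.2 0.4]
ball_1 0.85 [199.3  54.5 218.8  75.2]
ball_1 0.81 [191.2  22.2 206.1  41.5]
ball_1 0.72 [205.4   6.  225.6  27.6]
ball_1 0.62 [197.5  73.7 215.3  97.4]
thumb_plate 0.74 [181.7  41.5 269.1 148.3]
gate_edge 0.97 [181.7  42.2 268.8 150.1]
jar 0.91 [178.    0.  240.2  61.5]
jar 0.23 [202.8   6.6 225.6  28.2]
jar 0.22 [197.8  74.1 211.4  94.9]
jar 0.19 [165.8   4.4 268.4 190.2]
pred ball 1 [206.9  56.5] r 9.9
pred ball 2 [207.   76.7] r 9.9
pred ball 3 [207.2  96.8] r 9.8
pred ball 4 [207.4 116.8] r 9.8
pred ball 5 [207.5 136.5] r 9.7
pred ball 6 [207.7 156.1] r 9.7
jar floor [213.7  33.4] gate [207.   44.8]
```

View pics/n7b.png

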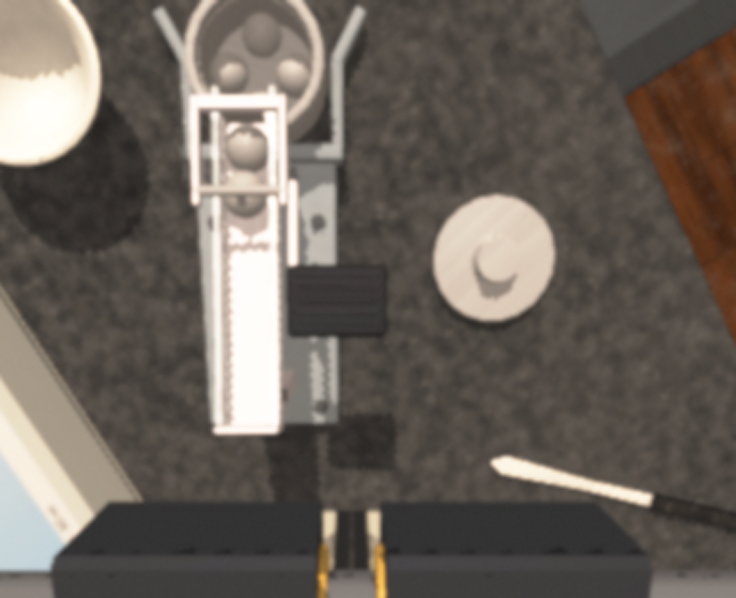

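The final view shows the jar still home and three balls visible in it at (262,35), (232,75) and (291,76). The fourth is hidden under the lip, but it was detected under the lip in the previous look. The last two balls wait at the gate at (246,145) and (246,190), the plate is back up at (337,300), and the lid and mortar are in place.

```bash
python3 -c "
from plant import r
r.close_job()"
```

```text
the job is handed in; nothing more can be done
```

I pushed the jar home into the cradle, gave the lever two full strokes, lifted the arm clear and handed the job in at about 21 s.

- **Jar:** I pushed it with two slightly open fingers until the back stop blocked it at about 16 N. In the last picture it still stands home.
- **Strokes:** I pressed the plate with shut fingers onto its stop (11.9 N the first time, 8.7–14 N the second) and held it there until the balls had dropped. The lever came back up after each stroke.
- **Last checks:** With the plate held down on the second stroke, the detector found four balls in the jar and two held on the track. The fourth was a weak detection (0.46). The final picture shows three balls in the jar, and the fourth would be hidden under the outlet lip. The last two balls are waiting at the gate and the plate is up. The lid and mortar look unmoved; I did not check the two bottles again.

**What disagreed:**
- The plate met its stop with the TCP at about 58 mm, although about 83 mm was expected. I did not find the cause. During the first press I paused partway down to work out what was happening, so one ball had already passed the gate before I went on to the stop.
- My fitted dispenser position was about 2.5 mm off along the track. This did not affect the result.

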